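# Load the sampler: cull the short tubes, index the carriage

### The arm

A 6-joint arm with a two-finger parallel gripper is mounted at the origin on the work surface. World frame = base frame: x ahead of the robot, y to its left, z up, the work surface at z = 0. Lengths are in m, angles in rad, forces in N, time in s.
With the tool pointing down it reaches from about 0.25 to 0.725 m from the base axis. Payload 4 kg.
Tool frame: the origin (TCP) lies midway between the tips of the shut fingers; the grasp point (between the pads) lies robot.grasp_offset behind it (robot.grasp_offset is the distance from the TCP to the grasp point, in m); z points along the fingers, y is the line along which they close (so a half turn about z gives the same grasp; the last joint's range is limited). The gripper opens to 85 mm and grips with 20 to 120 N. Pads are 22 mm wide; open, the fingers measure 114 mm over their backs; the gripper's body (76 mm by 85 mm) begins 54 mm behind the grasp point. The pads swing forward as they close: fully open they stand 13 mm farther back than shut.
Start: joints at [1.276, 0.241, 0.005, 1.335, 0, 1.571], TCP at [0.145, 0.478, 0.21] pointing down, gripper open.
Joint ranges: [-2.72, 2.72], [-1.05, 1.87], [-1.09, 1.28], [-1.99, 2.15], [-1.42, 1.44], [-3.14, 3.14]. Speed limits (rad/s): [2.79, 2.79, 3.14, 3.14, 3.14, 3.14].

### API

Orientations are given as a rotation vector (axis times angle).
In Python, from cell import monitor, viewer, robot gives the robot as it stands.
- The arm moves only by the shell command python3 -m jog 'ROWS'. ROWS is JSON, a list that holds one entry, the list of rows, each a list of 5 numbers: the finger opening in cm, from 0 to 8.54, then the shift along the tool's x, y, z in cm, then the turn about the tool's z in rad. A call has 1 to 12 rows; each row is the pose to reach, as a shift and turn from the pose commanded when the call began, along the tool's axes at that moment; what a row does not reach only later rows make up. A row lasts 1/10 s, in which the tool goes at most 50 mm and 8.59 degrees, less where a joint would pass 70% of its speed; a pose out of reach is approached as far as the arm can. A call with a gripper value outside its range is refused whole. The fingers move at their own pace and stop on an object; the grip force is fixed at half the most. Time passes only in rows, so rows that repeat a pose let the fingers close. It gives the time, the measured TCP pose, the force, the opening and the grip force at its end, in the units of the state.
- monitor.state(): the state, without advancing time (a new reading comes with each control period).
- viewer.snapshot(name): name is "scene" or "top"; returns (picture, depth): 384x512x3 uint8, red, green, blue; 384x512 float32, m along the optical axis (not along the pixel's ray), 0 where there is no reading.
- viewer.calibration(name): a dict with "fx", "fy", "cx", "cy" (pixels), "rvec" (rotation vector, rad) and "tvec" (3), from world to camera coordinates, as OpenCV has them. Camera axes: x right, y down, z forward; pixel columns grow to the right and rows downward; lengths in m; the calibration is good to about 2 mm. A picture is of the moment at which its call begins. calibration takes no time and is no camera call.
- robot.job_done(): hands the job in; it is judged then, once.
Trained networks look in the newest picture that a camera, given by its name, has taken for a name from the list of things; names that differ only in an ending like _2 or _b are one class to them, and where a whole thing is asked for, a point or a joint stands for the part that bears it (a point fixed in the world has none). Each returns a list of dicts, best first, with "confidence" (0 to 1); they miss things now and then, are a little off and sometimes report something else, mostly with a low value. They report only what shows in the picture. A call takes as long as a camera call.
- viewer.boxes_of(camera, thing): "uv" ([column, row] in pixels, amid what is visible of it).
- viewer.masks_of(camera, thing): "mask" (384x512 bool, what is visible of it) and "uv" ([column, row] in pixels, amid what is visible of it).
- viewer.landmark_of(camera, thing): "uv" ([column, row] in pixels: a listed point, or the origin of a listed thing).
The state is a dict: "time_s": time; "joints": joint angles; "joint_vel": joint speeds; "tau": joint torques, N m; "ee_pos": TCP position; "tcp_rot": TCP orientation; "contact_force": force on the tool from outside, world axes, zero at the start; "torque": the same for the moment, N m; "gripper_width": finger opening in m; "grip_force": force on a finger pad.
Only numpy, scipy, OpenCV 4.12 (cv2) and the standard library are available. Lean on these libraries where they do the work, as an engineer would, in place of code of your own. Each camera call takes 0.05 s, during which the arm holds its last target. There are 200 camera calls.

### The job

The sampler's carriage is set for the long sample tubes: take the two short ones out of it and stand them in free places of the hand rack. Then take the carriage by its black grip and slide it along its rail towards the probe until you feel the ball drop into the first notch, without running past it. Finish there with the carriage still gripped and seated in that notch, the long tubes standing in it and everything else left where it was.

Things in the scene. Friction and masses are not known exactly. Their poses are not given: they have to be found in the camera images.
- loader: Sampler loading unit, fixed: aluminium base 112 x 500 x 12 mm with a rail. Origin on the table under the rail's centre line; y runs along the rail (the carriage is pushed along -y), x points away from the robot. From y = -130 mm on a cream housing, 215 mm high, tunnels over the rail; a blue probe arm (underside 223 mm, needle down to 175 mm) overhangs it as far as y = -55 mm
- first_notch (a point): First V-notch that the carriage's ball meets, its middle at the top edge (40 mm up) of the steel index strip, 36 mm on the +x side of the rail's centre line. Axes as the loader's. The strip runs along the rail and has five V-notches in its inner face, 26 mm apart, 3.4 mm deep, 10 mm wide; this is the one farthest +y
- ball (a point): Point of the carriage above its spring ball, same x and height as first_notch; the ball is seated when both have the same y in the loader's frame. It starts 120 to 150 mm on the +y side. The rail drags with about 3 to 4 N; in the last 4 mm before the notch the ball draws the carriage on, so the drag falls to about zero, and pushing it on out of the notch takes about 13 N
- grip: Black upright grip, fixed on the carriage's +y end. Origin at its foot, 34 mm above the table, axes as the loader's. Its head, 16 mm thick in x and 34 mm long in y, lies 64 to 98 mm above the origin: grasp it from above, closing along x. The nearest tube stands 41 mm on its -y side, five tubes 26 mm apart, in pockets 16 mm square whose walls end 78 mm above the table
- rack: White hand rack for short tubes, fixed, 66 (x) x 150 (y) x 48 mm high. Origin at the centre of its underside. 2 x 5 square pockets, 18 mm wide, floor 6 mm above the table; pocket centres at x = -14 and +14 mm, y = -56, -28, 0, 28 and 56 mm. The two at y = +56 are taken, the others free
- short_1: SHORT red-capped sample tube standing in one of the carriage's five pockets (which one varies), foot 34 mm above the table. Origin at the centre of its foot, z up its axis. Body 13 mm across, cap 17 mm across and 18 mm high; 82 mm tall in all, cap from 64 to 82 mm. 16 g
- short_2: SHORT red-capped sample tube standing in one of the carriage's five pockets (which one varies), foot 34 mm above the table. Origin at the centre of its foot, z up its axis. Body 13 mm across, cap 17 mm across and 18 mm high; 82 mm tall in all, cap from 64 to 82 mm. 16 g
- long_1: LONG red-capped sample tube standing in one of the carriage's five pockets (which one varies), foot 34 mm above the table. Origin at the centre of its foot, z up its axis. Body 13 mm across, cap 17 mm across and 18 mm high; 107 mm tall in all, so its cap stands 25 mm higher than a short one's. Stays in the carriage
- long_2: LONG red-capped sample tube standing in one of the carriage's five pockets (which one varies), foot 34 mm above the table. Origin at the centre of its foot, z up its axis. Body 13 mm across, cap 17 mm across and 18 mm high; 107 mm tall in all, so its cap stands 25 mm higher than a short one's. Stays in the carriage
- long_3: LONG red-capped sample tube standing in one of the carriage's five pockets (which one varies), foot 34 mm above the table. Origin at the centre of its foot, z up its axis. Body 13 mm across, cap 17 mm across and 18 mm high; 107 mm tall in all, so its cap stands 25 mm higher than a short one's. Stays in the carriage
- rack_tube_1: bystander: short tube already standing in the hand rack, 82 mm tall
- rack_tube_2: bystander: short tube already standing in the hand rack, 82 mm tall
- stray_cap: bystander: loose red tube cap, 17 mm across, 18 mm high, origin at its underside
- marker: bystander: marker pen lying on the table, 142 x 13 mm, origin under its middle
- reagent: bystander: white reagent bottle with a blue cap, 56 mm across, 115 mm high, origin at its underside
- tip_box: bystander: grey pipette-tip box, 84 x 122 x 67 mm, origin at the centre of its underside
- pipette: bystander: micropipette lying behind the rail along y, 215 mm long, 28 mm high, origin under its body

How it is judged:
On the way:
1. both short tubes stand upright in the hand rack, let go, while the carriage is still well short of the first notch (z of each of short_1, short_2 in the frame of rack below 0.011 m and x of short_1 in the frame of rack between -0.026 and 0.026 m and y of short_1 in the frame of rack between -0.068 and 0.068 m and angle between each of short_1, short_2's own z axis and vertical below 0.2 rad and contact force between the fingers and short_1 below 0.05 N and x of short_2 in the frame of rack between -0.026 and 0.026 m and y of short_2 in the frame of rack between -0.068 and 0.068 m and contact force between the fingers and short_2 below 0.05 N and y of ball in the frame of first_notch above 0.05 m), for 0.2 s.
At the end, for the whole second after the job is handed in: The fingers still grip the carriage's grip (more than 5 N) and it is at rest with its ball within 2 mm of the first notch's middle; both short tubes stand upright (within 0.2 rad) on the floor of free pockets of the hand rack, let go; the three long tubes stand upright in the carriage (y of ball in the frame of first_notch between -0.002 and 0.002 m and contact force between the fingers and grip above 5 N and linear speed of grip below 0.005 m/s and z of each of short_1, short_2 in the frame of rack below 0.011 m and x of short_1 in the frame of rack between -0.026 and 0.026 m and y of short_1 in the frame of rack between -0.068 and 0.068 m and angle between each of short_1, short_2, long_1, long_2, long_3's own z axis and vertical below 0.2 rad and contact force between the fingers and short_1 below 0.05 N and x of short_2 in the frame of rack between -0.026 and 0.026 m and y of short_2 in the frame of rack between -0.068 and 0.068 m and contact force between the fingers and short_2 below 0.05 N and height (world z) of each of long_1, long_2, long_3 below 0.045 m and x of long_1 in the frame of grip between -0.012 and 0.012 m and y of long_1 in the frame of grip between -0.155 and -0.03 m and x of long_2 in the frame of grip between -0.012 and 0.012 m and y of long_2 in the frame of grip between -0.155 and -0.03 m and x of long_3 in the frame of grip between -0.012 and 0.012 m and y of long_3 in the frame of grip between -0.155 and -0.03 m); the arm keeps its last pose, push and grip.
It fails at once if the carriage runs past the first notch, halfway on to the second (y of ball in the frame of first_notch below -0.013 m).
It fails at once if a long tube is lifted out of the carriage (height (world z) of any of long_1, long_2, long_3 above 0.075 m).
It fails at once if a bystander is disturbed: moved by more than 25 mm (distance of any of rack_tube_1, rack_tube_2, stray_cap, marker, reagent, tip_box, pipette from where it was at the start of the episode above 0.025 m).
It also fails if it takes over 64 s, if anything falls off the work surface, if the arm or the gripper's body presses on something with over 40 N, if the wrist force passes 120 N, or if a joint passes its speed limit or range.

## Working session

There is one attempt and no reset: what is moved stays moved. The work goes in short steps, Python scripts to look and compute and a shell command to move; the robot and the scene stay as the last step left them, time stands still between calls to the robot, and variables do not carry over. Pictures are saved under pics/ and viewed, at most 12 in all, crops included, and the job is handed in when it is done.

```bash
mkdir -p pics; ls; cat > h.py <<'E'
import numpy as np, cv2
from cell import monitor, viewer, robot
def cal(n):
    c=viewer.calibration(n); R=cv2.Rodrigues(np.array(c["rvec"],float))[0]; return c,R,np.array(c["tvec"],float)
def ray(n,uv):
    c,R,t=cal(n); d=R.T@np.array([(uv[0]-c["cx"])/c["fx"],(uv[1]-c["cy"])/c["fy"],1]); return -R.T@t,d
def at_z(n,uv,z):
    o,d=ray(n,uv); return o+d*(z-o[2])/d[2]
def cloud(n,D):
    c,R,t=cal(n); v,u=np.mgrid[:384,:512]
    P=np.stack([(u-c["cx"])/c["fx"]*D,(v-c["cy"])/c["fy"]*D,D],-1); return (P-t)@R
def proj(n,P):
    c,R,t=cal(n); p=R@np.array(P)+t; return [p[0]/p[2]*c["fx"]+c["cx"],p[1]/p[2]*c["fy"]+c["cy"]]
E
python3 - <<'E'
from h import *
print(robot.grasp_offset, monitor.state())
for n in("scene","top"):
    p,D=viewer.snapshot(n); cv2.imwrite(f"pics/{n}0.png",p[...,::-1]); np.save(n+"0.npy",D)
    c,R,t=cal(n); print(n,-R.T@t,R[2],c["fx"])
    for th in("short_1","long_1","grip","ball","first_notch","rack","loader","rack_tube_1"):
        for r in viewer.landmark_of(n,th)[:6]: print(th,np.round(r["uv"],1),round(r["confidence"],2))
E
```

```text
pics
0.0187 {'time_s': 0.0, 'joints': array([ 1.27600492e+00,  2.41418041e-01,  3.70760656e-03,  1.33518364e+00,
       -1.79848603e-05,  1.57076477e+00]), 'joint_vel': array([-3.05118742e-04, -9.90845686e-06,  1.46635540e-03, -3.64728153e-04,
       -9.50747187e-04,  1.17656410e-04]), 'tau': array([-1.88394993e-04, -3.72320330e+01,  2.52406883e+01,  1.72174943e-02,
       -9.09711389e-06,  1.13885511e-05]), 'ee_pos': array([0.14507871, 0.47778088, 0.20940412]), 'tcp_rot': array([-0.46129045, -3.1072465 ,  0.00326325]), 'contact_force': array([-0.12754139,  0.34757999,  0.39269473]), 'torque': array([ 0.06057243, -0.01960946,  0.00438095]), 'grip_force': 0.0, 'gripper_width': 0.08572878216703511}
scene [ 1.18263187 -0.39885336  0.80924958] [-0.5841414   0.43514126 -0.68515028] 406.7719845643093
short_1 [287.1 195.9] 0.67
short_1 [268.8 206.8] 0.61
short_1 [352.8 163.9] 0.17
long_1 [285.8 200.6] 0.63
long_1 [278.6 209.7] 0.59
long_1 [260.5 213.2] 0.47
grip [305.3 190.6] 0.74
ball [303.  196.5] 0.88
first_notch [353.7 162.4] 0.68
first_notch [256.3 216.1] 0.65
first_notch [264.5 224.3] 0.62
rack [230.5 186.1] 0.81
rack_tube_1 [242.4 176.6] 0.52
top [0.47329669 0.04879619 1.15365996] [ 0.06294128  0.0163979  -0.99788251] 420.6641509322727
short_1 [256.9 164.6] 0.58
short_1 [233.5 164.7] 0.58
long_1 [223.2 148.6] 0.68
long_1 [272.1 162.5] 0.62
long_1 [238.2 164.7] 0.57
long_1 [213.7 161.6] 0.44
long_1 [250.4 163.7] 0.41
grip [213.3 163.7] 0.41
ball [226.5 148. ] 0.97
ball [293.3 166.6] 0.73
first_notch [279.  152.8] 0.64
first_notch [207.2 121.1] 0.53
first_notch [164.  244.6] 0.16
rack [258.3 224.3] 0.61
loader [294.  167.4] 0.69
rack_tube_1 [241.8 218.9] 0.45
rack_tube_1 [244.2 229.1] 0.43
```

View pics/scene0.png

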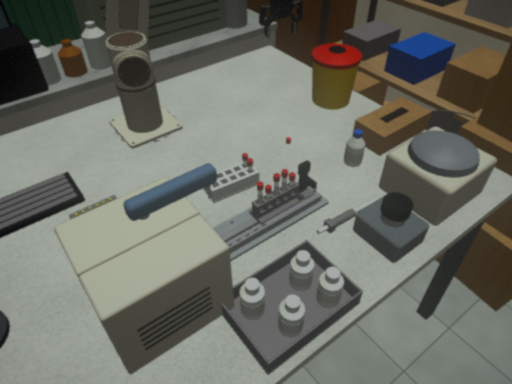

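View pics/top0.png

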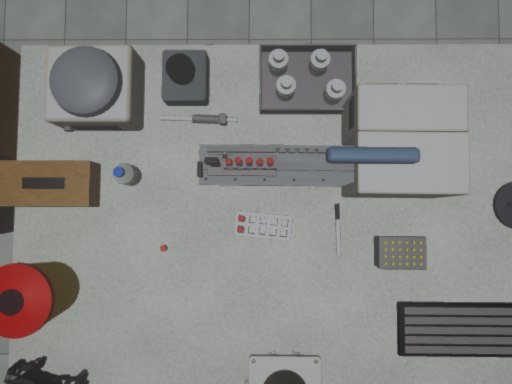

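The top view shows the grip at about (212,161) and the five tubes at columns 228–270, row 161. The rack is at about (263,226) with its two taken pockets on the left (+y), and the notch strip shows at columns 279–325, row 151. In the scene view the probe and housing lie to the lower left. Next I'll measure with depth.

```bash
python3 - <<'E'
from h import *
for n in("top","scene"):
    p=cv2.imread(f"pics/{n}0.png"); D=np.load(n+"0.npy"); P=cloud(n,D)
    hsv=cv2.cvtColor(p,cv2.COLOR_BGR2HSV)
    red=((hsv[...,0]<10)|(hsv[...,0]>170))&(hsv[...,1]>130)&(hsv[...,2]>60)
    red&=(P[...,0]>.2)&(P[...,0]<.75)&(P[...,1]<.45)&(P[...,1]>-.3)&(P[...,2]<.2)
    k,l,s,c=cv2.connectedComponentsWithStats(red.astype(np.uint8),connectivity=4)
    for i in range(1,k):
        q=P[l==i]; 
        if s[i,4]>5: print(n,c[i].round(1),s[i,4],"med",np.median(q,0).round(4),"ztop",np.percentile(q[:,2],90).round(4))
    # rim surfaces
    X=P[...,0];Y=P[...,1];Z=P[...,2]
    def rect(m,name):
        q=P[m]; 
        if len(q)<10: return print(name,len(q))
        (cx,cy),(w,h),a=cv2.minAreaRect(q[:,:2].astype(np.float32)); print(name,len(q),"c",round(cx,4),round(cy,4),"wh",round(w,4),round(h,4),"a",round(a,2),"zmed",np.median(q[:,2]).round(4))
    if n=="top":
        roi=lambda r0,r1,c0,c1:(np.add.outer(np.arange(384)*0,np.arange(512))>=c0)&(np.add.outer(np.arange(384)*0,np.arange(512))<c1)&(np.arange(384)[:,None]>=r0)&(np.arange(384)[:,None]<r1)
        rect(roi(205,245,228,297)&(Z>.04)&(Z<.056),"rack")
        rect(roi(150,175,200,224)&(Z>.12)&(Z<.14),"griphead")
        rect(roi(138,192,190,350)&(Z>.006)&(Z<.02),"base")
        rect(roi(140,158,240,325)&(Z>.034)&(Z<.046),"strip")
    else: rect((abs(X-.5)<.15)&(Y>.0)&(Y<.3)&(Z>.12)&(Z<.136)&(hsv[...,2]<70),"griphead")
p=cv2.imread("pics/top0.png")[135:250,190:350]; cv2.imwrite("pics/crop0.png",cv2.resize(p,None,fx=5,fy=5,interpolation=cv2.INTER_CUBIC))
E
```

```text
top [237.8 160.1] 23 med [0.6045 0.118  0.1374] ztop 0.1399
top [248.5 160.1] 24 med [0.6048 0.0924 0.1374] ztop 0.1407
top [269.6 160.3] 26 med [0.6042 0.0402 0.1387] ztop 0.1411
top [228.1 161.2] 20 med [0.6049 0.1445 0.1126] ztop 0.115
top [259.  161.6] 23 med [0.6034 0.0673 0.113 ] ztop 0.1158
top [241.5 218.2] 12 med [0.4633 0.1114 0.0839] ztop 0.086
top [240. 229.] 9 med [0.4355 0.1149 0.0841] ztop 0.0852
top [162.8 247.7] 16 med [0.3809 0.3268 0.0163] ztop 0.0189
rack 960 c 0.444 0.058 wh 0.1499 0.066 a 84.24 zmed 0.0459
griphead 95 c 0.6055 0.1857 wh 0.0152 0.0348 a 0.38 zmed 0.1289
base 2930 c 0.6099 0.0288 wh 0.4109 0.1438 a 89.69 zmed 0.0105
strip 458 c 0.6407 0.0073 wh 0.0301 0.2247 a 0.13 zmed 0.0382
scene [288.  138.5] 6 med [0.3819 0.3276 0.0194] ztop 0.0199
scene [244.7 154.9] 9 med [0.4365 0.1177 0.0869] ztop 0.09
scene [249.1 159.9] 14 med [0.4622 0.114  0.0878] ztop 0.0898
scene [284.5 171.3] 14 med [0.6055 0.1202 0.1404] ztop 0.142
scene [291.9 174.5] 15 med [0.6059 0.1465 0.1161] ztop 0.1175
scene [276.1 175.4] 17 med [0.6054 0.0936 0.1406] ztop 0.1418
scene [259.3 183.8] 20 med [0.6035 0.0411 0.1411] ztop 0.1426
scene [268.  187.2] 19 med [0.6053 0.0672 0.1155] ztop 0.1175
griphead 64 c 0.6075 0.1846 wh 0.0286 0.0137 a 81.51 zmed 0.1294
```

View pics/crop0.png

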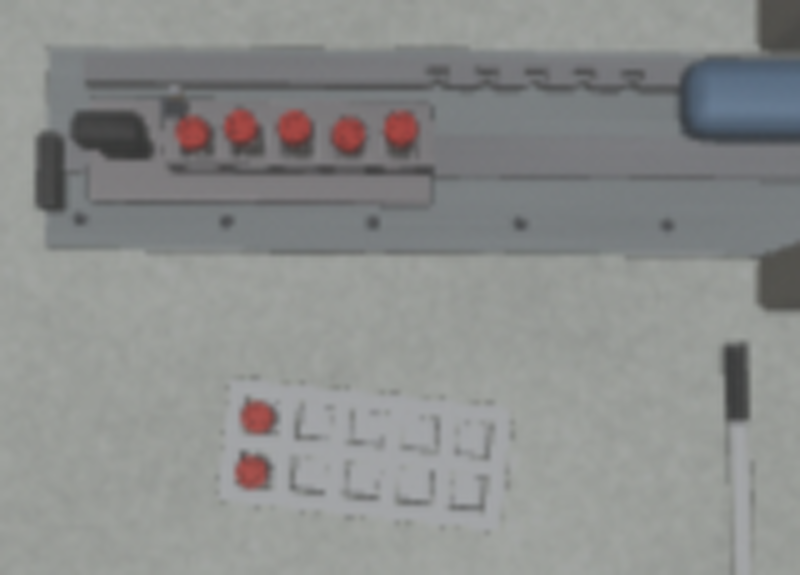

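Both short tubes read about 25 mm lower than the others. One is in slot 1, next to the grip, at about (0.605, 0.145). The other is in slot 4, at about (0.605, 0.067). The rack yaw comes out at -5.8°, and the rack tubes I measured match its pocket grid. I'll move above slot 4 first.

```bash
python3 -m jog '[[[5,-56,-25.95,0,1.276],[5,-56,-25.95,0,1.276],[5,-56,-25.95,0,1.276],[5,-56,-25.95,0,1.276],[5,-56,-25.95,0,1.276],[5,-56,-25.95,0,1.276],[5,-56,-25.95,0,1.276],[5,-56,-25.95,0,1.276],[5,-56,-25.95,0,1.276],[5,-56,-25.95,0,1.276],[5,-56,-25.95,0,1.276],[5,-56,-25.95,0,1.276]]]'
```

```text
time_s: 2.1
ee_pos: [0.5943, 0.0772, 0.2104]
tcp_rot: [2.222, 2.221, 0.001]
contact_force: [0.5, 1.2, 1.2]
gripper_width: 0.0498
grip_force: 0.0
```

```bash
cat > st.py <<'E'
from h import *
s=monitor.state(); R=cv2.Rodrigues(np.array(s["tcp_rot"]))[0]
print(s["time_s"],s["ee_pos"].round(4),"tx",R[:,0].round(3),"ty",R[:,1].round(3),"tz",R[:,2].round(3),"w",round(s["gripper_width"],4),"F",s["contact_force"].round(2),"g",s["grip_force"],"j",s["joints"].round(2))
E
python3 st.py
```

```text
2.1 [0.5943 0.0772 0.2104] tx [0. 1. 0.] ty [ 1. -0.  0.] tz [ 0.  0. -1.] w 0.0498 F [0.52 1.2  1.15] g 0.0 j [0.13 0.44 0.29 1.42 0.   1.7 ]
```

```bash
python3 -m jog '[[[5,-1,1.05,4,0],[5,-1,1.05,5,0],[5,-1,1.05,5,0]]]'; python3 st.py
```

```text
time_s: 2.4
ee_pos: [0.601, 0.0686, 0.1574]
tcp_rot: [-2.219, -2.217, 0.008]
contact_force: [-0.8, 1.5, -0.6]
gripper_width: 0.0498
grip_force: 0.0
2.4 [0.601  0.0686 0.1574] tx [ 0.001  1.    -0.   ] ty [ 1.    -0.001 -0.007] tz [-0.007 -0.    -1.   ] w 0.0498 F [-0.82  1.46 -0.62] g 0.0 j [0.11 0.48 0.22 1.31 0.   1.68]
```

```bash
python3 -m jog '[[[5,0,0,0,0],[5,0,0,0,0]]]'; python3 st.py; python3 - <<'E'
from h import *
p,D=viewer.snapshot("scene"); np.save("s1.npy",D)
u,v=map(int,proj("scene",[.605,.067,.13])); print(u,v)
cv2.imwrite("pics/s1.png",cv2.resize(p[v-60:v+45,u-70:u+70,::-1],None,fx=5,fy=5,interpolation=cv2.INTER_CUBIC))
E
```

```text
time_s: 2.6
ee_pos: [0.6036, 0.0702, 0.1623]
tcp_rot: [2.218, 2.222, 0.004]
contact_force: [-0.6, 0.4, 0.7]
gripper_width: 0.0499
grip_force: 0.0
2.6 [0.6036 0.0702 0.1623] tx [-0.002  1.     0.   ] ty [1.    0.002 0.003] tz [ 0.003  0.    -1.   ] w 0.0499 F [-0.57  0.38  0.71] g 0.0 j [0.12 0.48 0.22 1.31 0.   1.68]
267 182
```

View pics/s1.png

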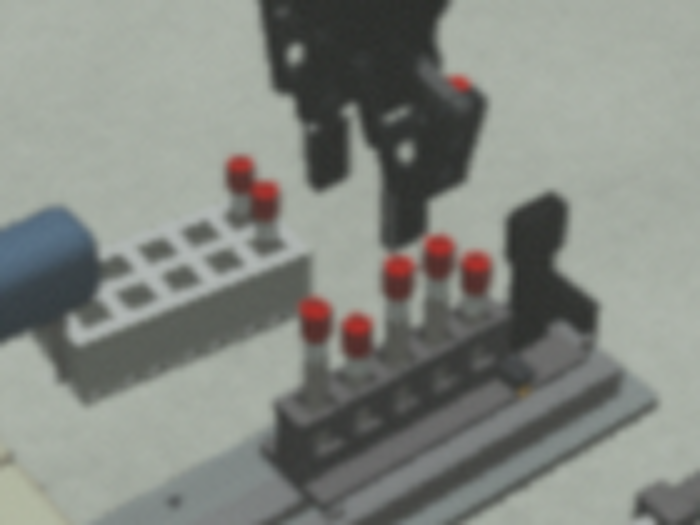

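The +x fingertip is at crop (405,240), which is full-frame (278,170). It stands above the tubes, and all five are still in place. Next I'll check the fingertip positions from depth.

```bash
python3 st.py; python3 - <<'E'
from h import *
P=cloud("scene",np.load("s1.npy")); u,v=267,182
for nm,(r0,r1,c0,c1) in {"+x finger":(200,245,382,425),"-x":(130,188,305,348)}.items():
    q=P[v-60+r0//5:v-60+r1//5,u-70+c0//5:u-70+c1//5].reshape(-1,3); q=q[(q[:,2]>.14)&(abs(q[:,0]-.605)<.1)]
    print(nm,len(q),np.median(q,0).round(4),q.min(0).round(4),q.max(0).round(4))
E
```

```text
2.65 [0.6038 0.0701 0.1624] tx [-0.002  1.     0.   ] ty [1.    0.002 0.003] tz [ 0.003  0.    -1.   ] w 0.0498 F [-0.51 -0.77 -0.33] g 0.0 j [0.12 0.48 0.22 1.31 0.   1.68]
+x finger 79 [0.6393 0.0654 0.2079] [0.6296 0.0598 0.1915] [0.6582 0.0778 0.2351]
-x 88 [0.5785 0.0674 0.2067] [0.5717 0.0602 0.1869] [0.5809 0.0794 0.2243]
```

```bash
python3 - <<'E'
from h import *
D=np.load("s1.npy");P=cloud("scene",D)
for z in(.165,.19): print(z,proj("scene",[.635,.07,z]),[(a-b)*5 for a,b in zip(proj("scene",[.635,.07,z]),(197,122))])
for r in range(158,176,2): print(r,P[r,277].round(3),P[r,280].round(3))
E
```

```text
0.165 [np.float64(276.80419782790733), np.float64(178.34145958509615)] [np.float64(399.02098913953665), np.float64(281.7072979254807)]
0.19 [np.float64(277.0966752652941), np.float64(170.3469736401429)] [np.float64(400.4833763264705), np.float64(241.73486820071446)]
158 [0.642 0.062 0.235] [0.655 0.06  0.244]
160 [0.643 0.062 0.23 ] [0.656 0.059 0.24 ]
162 [0.64  0.064 0.222] [0.655 0.06  0.233]
164 [0.639 0.066 0.214] [0.642 0.072 0.213]
166 [0.639 0.065 0.209] [0.643 0.071 0.208]
168 [0.638 0.067 0.201] [0.639 0.075 0.198]
170 [0.64  0.066 0.196] [0.472 0.222 0.001]
172 [ 0.471  0.211 -0.002] [ 0.478  0.216 -0.   ]
174 [0.602 0.098 0.141] [0.486 0.21  0.   ]
```

The depth picture puts the open fingertips about 28 mm above the reported TCP, which is more than the stated 13 mm swing-back explains. I'll shut the fingers here, where they are clear of everything, and measure again.

```bash
python3 -m jog '[[[0,0,0,0,0],[0,0,0,0,0],[0,0,0,0,0],[0,0,0,0,0],[0,0,0,0,0],[0,0,0,0,0]]]'; python3 st.py; python3 - <<'E'
from h import *
for n in("scene","top"):
    p,D=viewer.snapshot(n); P=cloud(n,D); s=monitor.state()
    m=(abs(P[...,0]-.604)<.06)&(abs(P[...,1]-.07)<.03)&(P[...,2]>.15)&(D>0)
    q=P[m]; print(n,len(q), np.percentile(q[:,2],[0,1,3,10]).round(4) if len(q) else "")
    low=q[q[:,2]<q[:,2].min()+.015]; print(low.min(0).round(4),low.max(0).round(4),low.mean(0).round(4))
    if n=="scene":
        u,v=267,182;cv2.imwrite("pics/s2.png",cv2.resize(p[v-60:v+45,u-70:u+70,::-1],None,fx=5,fy=5,interpolation=cv2.INTER_CUBIC))
E
```

```text
time_s: 3.25
ee_pos: [0.6034, 0.0688, 0.1602]
tcp_rot: [-2.221, -2.221, 0.0]
contact_force: [-0.0, 0.3, -1.0]
gripper_width: -0.0002
grip_force: 0.0
3.25 [0.6034 0.0688 0.1602] tx [ 0.  1. -0.] ty [ 1. -0. -0.] tz [-0. -0. -1.] w -0.0002 F [-0.02  0.31 -0.96] g 0.0 j [ 0.11  0.48  0.22  1.31 -0.    1.68]
scene 4150 [0.1824 0.1982 0.225  0.2589]
[0.597  0.059  0.1824] [0.6178 0.0781 0.1974] [0.6093 0.0646 0.1911]
top 3350 [0.5873 0.603  0.6089 0.6182]
[0.5965 0.0402 0.5873] [0.6516 0.0995 0.6023] [0.638  0.0599 0.5988]
```

View pics/s2.png

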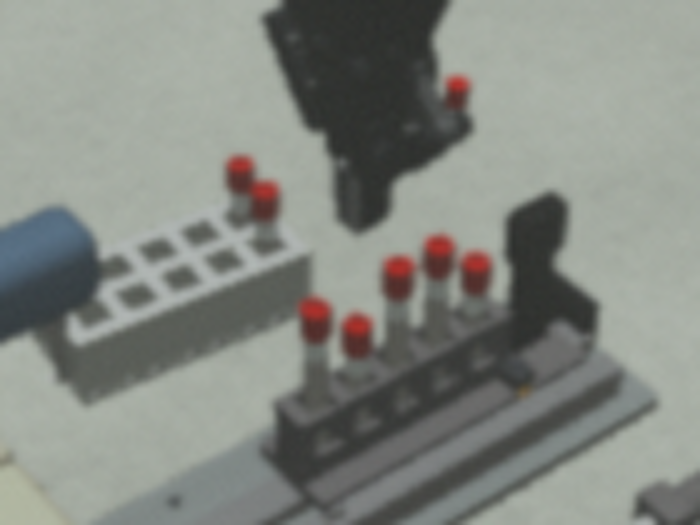

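Even shut, the visible tips end at about 0.182 while the reported TCP z is 0.160. The lateral position agrees. Before trusting the height, I'll descend to the nominal height and look again.

```bash
python3 -m jog '[[[5,-0.15,0.15,0,0],[5,-0.15,0.15,0,0],[5,-0.15,0.15,0,0],[5,-0.15,0.15,3,0],[5,-0.15,0.15,5,0],[5,-0.15,0.15,7,0],[5,-0.15,0.15,7,0],[5,-0.15,0.15,7,0]]]'; python3 st.py; python3 - <<'E'
from h import *
n="scene"
p,D=viewer.snapshot(n); P=cloud(n,D)
for a,b in((.575,.595),(.615,.65)):
    m=(P[...,0]>a)&(P[...,0]<b)&(abs(P[...,1]-.067)<.02)&(P[...,2]>.085)&(P[...,2]<.18)
    q=P[m]; print(len(q),q.min(0).round(4),q.max(0).round(4),np.median(q,0).round(4))
u,v=267,182;cv2.imwrite("pics/s3.png",cv2.resize(p[v-60:v+45,u-70:u+70,::-1],None,fx=5,fy=5,interpolation=cv2.INTER_CUBIC))
E
```

```text
time_s: 4.15
ee_pos: [0.6048, 0.0673, 0.0904]
tcp_rot: [-2.221, -2.221, 0.001]
contact_force: [0.1, -0.4, 1.4]
gripper_width: 0.0501
grip_force: 0.0
4.15 [0.6048 0.0673 0.0904] tx [ 0.  1. -0.] ty [ 1.    -0.    -0.001] tz [-0.001 -0.    -1.   ] w 0.0501 F [ 0.13 -0.41  1.42] g 0.0 j [0.11 0.53 0.11 1.15 0.   1.68]
123 [0.5753 0.0523 0.1143] [0.5949 0.0796 0.1793] [0.5796 0.0669 0.1446]
133 [0.6266 0.0528 0.1143] [0.646  0.0773 0.1799] [0.638  0.0612 0.1464]
```

View pics/s3.png

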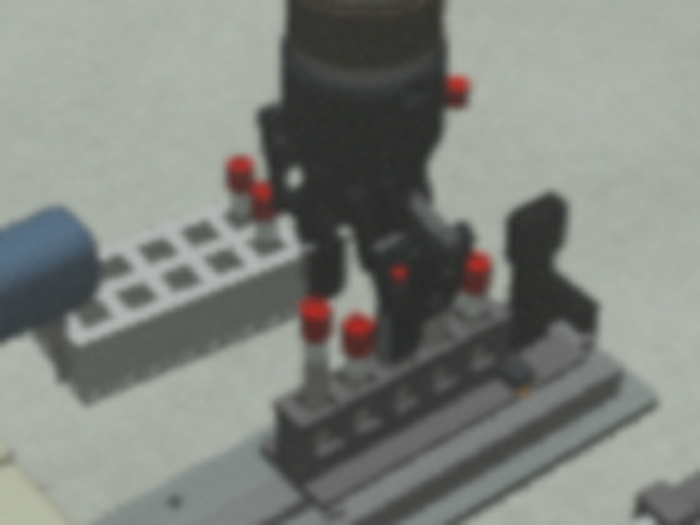

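The visible tip is at crop (400,355), about z 0.118, so the real tips are about 20 mm higher than nominal. The fingers straddle slot 4 cleanly. I'll go down another 20 mm and close.

```bash
python3 -m jog '[[[5,0,0,1,0],[5,0,0,2,0],[5,0,0,2,0]]]'; python3 -m jog '[[[0,0,0,0,0],[0,0,0,0,0],[0,0,0,0,0],[0,0,0,0,0],[0,0,0,0,0],[0,0,0,0,0]]]'; python3 st.py
```

```text
time_s: 4.5
ee_pos: [0.6036, 0.0672, 0.0687]
tcp_rot: [-2.22, -2.22, 0.004]
contact_force: [-0.1, -0.1, -0.4]
gripper_width: 0.0499
grip_force: 0.0
time_s: 5.1
ee_pos: [0.6051, 0.0674, 0.0707]
tcp_rot: [2.221, 2.221, 0.001]
contact_force: [-1.0, -0.9, 3.1]
gripper_width: 0.0147
grip_force: 58.5
5.1 [0.6051 0.0674 0.0707] tx [-0.  1.  0.] ty [1.    0.    0.001] tz [ 0.001  0.    -1.   ] w 0.0147 F [-1.02 -0.92  3.09] g 58.45355451107025 j [0.11 0.54 0.08 1.11 0.   1.68]
```

```bash
python3 -m jog '[[[0,0,0,-2,0],[0,0,0,-5,0],[0,0,0,-8.5,0],[0,0,0,-8.5,0],[0,0,0,-8.5,0]]]'; python3 st.py; python3 - <<'E'
from h import *
n="scene"
p,D=viewer.snapshot(n); P=cloud(n,D)
u,v=267,175;cv2.imwrite("pics/s4.png",cv2.resize(p[v-75:v+45,u-70:u+70,::-1],None,fx=5,fy=5,interpolation=cv2.INTER_CUBIC)); np.save("s4.npy",D)
E
```

```text
time_s: 5.6
ee_pos: [0.6057, 0.0675, 0.1563]
tcp_rot: [2.22, 2.22, 0.003]
contact_force: [-0.9, 0.2, -0.1]
gripper_width: 0.0145
grip_force: 58.6
5.6 [0.6057 0.0675 0.1563] tx [0. 1. 0.] ty [ 1.    -0.     0.003] tz [ 0.003  0.    -1.   ] w 0.0145 F [-0.89  0.22 -0.06] g 58.64122688770294 j [ 0.11  0.48  0.21  1.3  -0.    1.68]
```

View pics/s4.png

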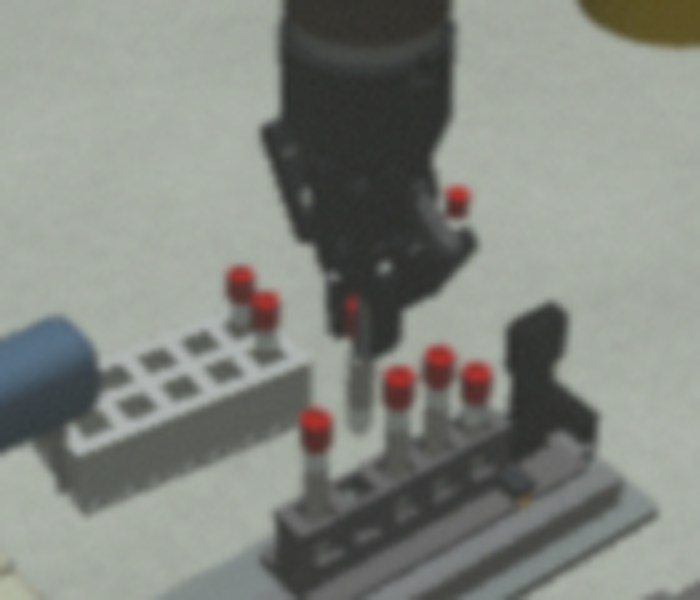

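The tube is out and upright, with slot 4 empty at crop (355,488) and the others untouched. I'm carrying it to the rack pocket (+14, -56) at world (0.4523, 0.0017).

```bash
python3 -m jog '[[[0,-2,-4,0,0],[0,-3.5,-8.5,0,0],[0,-5.5,-12.5,0,0],[0,-6.6,-15.3,0,0],[0,-6.6,-15.3,3,0],[0,-6.6,-15.3,5,0],[0,-6.6,-15.3,5,0],[0,-6.6,-15.3,5,0]]]'; python3 st.py; python3 - <<'E'
from h import *
n="top"
p,D=viewer.snapshot(n); np.save("t5.npy",D)
p2,D2=viewer.snapshot("scene")
u,v=map(int,proj("scene",[.452,.0017,.09])); cv2.imwrite("pics/s5.png",cv2.resize(p2[v-50:v+50,u-60:u+60,::-1],None,fx=6,fy=6,interpolation=cv2.INTER_CUBIC)); print(u,v)
for z in(.07,.048): 
  a=proj("scene",[.4523,.0017,z]); print(z,(a[0]-u+60)*6,(a[1]-v+50)*6)
E
```

```text
time_s: 6.45
ee_pos: [0.4509, 0.0014, 0.1045]
tcp_rot: [-2.22, -2.22, 0.003]
contact_force: [0.3, -0.5, -0.0]
gripper_width: 0.015
grip_force: 58.7
6.45 [0.4509 0.0014 0.1045] tx [-0.  1. -0.] ty [ 1.     0.    -0.003] tz [-0.003 -0.    -1.   ] w 0.015 F [ 0.32 -0.54 -0.  ] g 58.72739553451538 j [ 0.    0.23 -0.3   1.04 -0.    1.57]
213 173
0.07 365.7458065156566 336.30255443760444
0.048 369.50493102377965 371.90202241196283
```

View pics/s5.png

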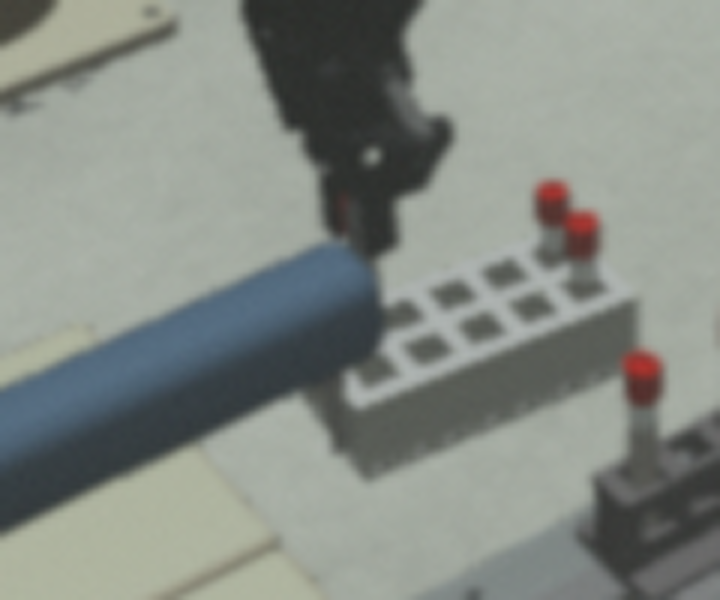

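The probe arm hides part of pocket (+14,-56), which is at about (377,371). Pocket (+14,-28) at about (428,350) is fully visible, so I'll use that one. First I'll check the predicted pocket centres against the picture.

```bash
python3 - <<'E'
from h import *
u,v=213,173
obs={28:(533,307),0:(480,328),-28:(428,350),-56:(377,371)}
for y in obs:
    P=np.array([.444,.0588,.048])+14e-3*np.array([.995,-.1004,0])+y*1e-3*np.array([.1004,.995,0])
    a=proj("scene",P); px=(obs[y][0]/6+u-60,obs[y][1]/6+v-50)
    print(y,P.round(4),"pred crop",round((a[0]-u+60)*6),round((a[1]-v+50)*6),"obs world",at_z("scene",px,.048).round(4))
# darker pocket centroids in the top picture
g=cv2.cvtColor(cv2.imread("pics/top0.png"),cv2.COLOR_BGR2GRAY)
D=np.load("top0.npy");P=cloud("top",D)
m=(P[...,2]<.025)&(P[...,2]>-.01)
R=np.array([[.995,-.1004],[.1004,.995]])
L=(P[...,:2]-np.array([.444,.0588]))@R.T
for x in(-14,14):
  for y in(28,0,-28,-56):
    k=m&(abs(L[...,0]-x*1e-3)<.011)&(abs(L[...,1]-y*1e-3)<.011); q=P[k]; print(x,y,k.sum(),(L[k].mean(0)*1e3).round(1) if k.sum() else "")
E
```

```text
28 [0.4607 0.0853 0.048 ] pred crop 528 308 obs world [0.4613 0.0877 0.048 ]
0 [0.4579 0.0574 0.048 ] pred crop 476 329 obs world [0.4583 0.0593 0.048 ]
-28 [0.4551 0.0295 0.048 ] pred crop 423 350 obs world [0.4562 0.0314 0.048 ]
-56 [0.4523 0.0017 0.048 ] pred crop 369 372 obs world [0.4539 0.0048 0.048 ]
-14 28 42 [-14.7  28.5]
-14 0 42 [-14.8  -0.4]
-14 -28 41 [-15.  -29.6]
-14 -56 43 [-14.9 -58.1]
14 28 44 [13.8 27.9]
14 0 46 [13.6 -0.6]
14 -28 46 [ 13.9 -29.2]
14 -56 45 [ 13.7 -57.9]
```

```bash
python3 -m jog '[[[0,2.85,0.3,0,0],[0,2.85,0.3,0,0],[0,2.85,0.3,0,0],[0,2.85,0.3,0,0]]]'; python3 st.py
```

```text
time_s: 6.95
ee_pos: [0.4552, 0.0297, 0.1058]
tcp_rot: [2.221, 2.221, 0.001]
contact_force: [1.0, 0.3, -0.6]
gripper_width: 0.0147
grip_force: 58.7
6.95 [0.4552 0.0297 0.1058] tx [-0.  1. -0.] ty [1.    0.    0.001] tz [ 0.001 -0.    -1.   ] w 0.0147 F [ 0.99  0.31 -0.61] g 58.727781772613525 j [ 0.07  0.23 -0.29  1.05 -0.    1.64]
```

```bash
python3 -m jog '[[[0,0.05,0.03,1.5,0],[0,0.05,0.03,3,0],[0,0.05,0.03,4.2,0],[0,0.05,0.03,5.2,0],[0,0.05,0.03,5.2,0]]]'; python3 st.py
```

```text
time_s: 7.45
ee_pos: [0.454, 0.0299, 0.0521]
tcp_rot: [-2.221, -2.219, 0.003]
contact_force: [-0.0, 0.8, 0.3]
gripper_width: 0.0151
grip_force: 58.7
7.45 [0.454  0.0299 0.0521] tx [ 0.001  1.    -0.   ] ty [ 1.    -0.001 -0.003] tz [-0.003 -0.    -1.   ] w 0.0151 F [-0.04  0.78  0.26] g 58.727484941482544 j [ 0.07  0.29 -0.37  0.91 -0.    1.64]
```

```bash
python3 -m jog '[[[0,0,0,0.5,0],[0,0,0,1.0,0],[0,0,0,1.0,0],[0,0,0,1.0,0]]]'; python3 st.py
```

```text
time_s: 7.85
ee_pos: [0.4553, 0.0304, 0.0434]
tcp_rot: [2.221, 2.221, 0.0]
contact_force: [-0.2, -0.4, 0.1]
gripper_width: 0.0149
grip_force: 58.7
7.85 [0.4553 0.0304 0.0434] tx [ 0.  1. -0.] ty [ 1. -0.  0.] tz [ 0. -0. -1.] w 0.0149 F [-0.24 -0.37  0.08] g 58.72790336608887 j [ 0.07  0.31 -0.38  0.88 -0.    1.64]
```

```bash
python3 -m jog '[[[5,0,0,0,0],[5,0,0,0,0],[5,0,0,0,0],[5,0,0,0,0],[5,0,0,-3,0],[5,0,0,-7,0],[5,0,0,-11.5,0],[5,3,4,-11.5,0],[5,6,8,-11.5,0],[5,9,12,-11.5,0],[5,11.5,15,-11.5,0],[5,11.5,15,-11.5,0]]]';python3 -m jog '[[[5,0,0,0,0],[5,0,0,0,0]]]'; python3 st.py; python3 - <<'E'
from h import *
for n in("top","scene"):
    p,D=viewer.snapshot(n); P=cloud(n,D); cv2.imwrite(f"pics/{n}6.png",p[...,::-1])
    hsv=cv2.cvtColor(p,cv2.COLOR_RGB2HSV)
    red=((hsv[...,0]<10)|(hsv[...,0]>170))&(hsv[...,1]>130)&(hsv[...,2]>60)
    red&=(P[...,0]>.2)&(P[...,0]<.75)&(P[...,1]<.45)&(P[...,1]>-.3)&(P[...,2]<.2)
    k,l,s,c=cv2.connectedComponentsWithStats(red.astype(np.uint8),connectivity=4)
    for i in range(1,k):
        if s[i,4]>5: print(n,c[i].round(1),s[i,4],np.median(P[l==i],0).round(4))
E
```

```text
time_s: 9.05
ee_pos: [0.608, 0.1486, 0.1562]
tcp_rot: [-2.218, -2.225, -0.001]
contact_force: [-0.9, -0.5, 1.2]
gripper_width: 0.0499
grip_force: 0.0
time_s: 9.25
ee_pos: [0.6041, 0.1446, 0.1581]
tcp_rot: [-2.222, -2.22, 0.002]
contact_force: [0.7, 0.3, 0.2]
gripper_width: 0.05
grip_force: 0.0
9.25 [0.6041 0.1446 0.1581] tx [ 0.     1.    -0.001] ty [ 1.    -0.    -0.001] tz [-0.001 -0.001 -1.   ] w 0.05 F [0.66 0.32 0.16] g 0.0 j [ 0.24  0.51  0.26  1.33 -0.    1.81]
top [248.5 160.1] 24 [0.6043 0.0923 0.1388]
top [269.6 160.3] 26 [0.6041 0.0401 0.1378]
top [273.5 220.7] 14 [0.4562 0.0302 0.0842]
top [162.9 247.6] 17 [0.3807 0.3264 0.0158]
scene [244.5 154.8] 10 [0.4357 0.117  0.0873]
scene [249.1 159.9] 14 [0.4622 0.1139 0.0877]
scene [223.2 170.8] 11 [0.4576 0.0303 0.0878]
scene [284.5 171.3] 14 [0.6048 0.1195 0.1404]
scene [292.  174.5] 16 [0.6058 0.1457 0.1159]
scene [276.2 175.4] 16 [0.6051 0.0936 0.1406]
scene [259.4 184. ] 21 [0.6035 0.0412 0.1404]
```

Tube 1 reads the same height as the tubes already in the rack, so it is seated. Now slot 1.

```bash
python3 -m jog '[[[5,0.07,0.05,0,0],[5,0.07,0.05,3,0],[5,0.07,0.05,6,0],[5,0.07,0.05,8.7,0],[5,0.07,0.05,8.7,0],[5,0.07,0.05,8.7,0],[0,0.07,0.05,8.7,0],[0,0.07,0.05,8.7,0],[0,0.07,0.05,8.7,0],[0,0.07,0.05,8.7,0],[0,0.07,0.05,8.7,0],[0,0.07,0.05,8.7,0]]]'; python3 st.py
```

```text
time_s: 10.55
ee_pos: [0.6065, 0.1464, 0.0734]
tcp_rot: [2.22, 2.221, 0.004]
contact_force: [-2.1, -0.1, 6.4]
gripper_width: 0.0149
grip_force: 58.4
10.55 [0.6065 0.1464 0.0734] tx [-0.     1.     0.001] ty [1.    0.    0.003] tz [ 0.003  0.001 -1.   ] w 0.0149 F [-2.07 -0.1   6.37] g 58.38053584098816 j [0.24 0.57 0.13 1.13 0.   1.81]
```

```bash
python3 -m jog '[[[0,0,0,-2,0],[0,0,0,-5,0],[0,0,0,-8.5,0],[0,0,-1,-8.5,0],[0,-1,-5,-8.5,0],[0,-4,-8.5,-8.5,0],[0,-7,-12,-8.5,0],[0,-8.8,-14.75,-8.5,0],[0,-8.8,-14.75,-6,0],[0,-8.8,-14.75,-4,0],[0,-8.8,-14.75,-4,0],[0,-8.8,-14.75,-4,0]]]'; python3 -m jog '[[[0,0,0,0,0],[0,0,0,0,0]]]'; python3 st.py; python3 - <<'E'
from h import *
p2,D2=viewer.snapshot("scene")
u,v=map(int,proj("scene",[.5,.08,.09])); cv2.imwrite("pics/s7.png",cv2.resize(p2[v-55:v+55,u-70:u+70,::-1],None,fx=5,fy=5,interpolation=cv2.INTER_CUBIC)); print(u,v)
E
```

```text
time_s: 11.75
ee_pos: [0.4584, 0.0581, 0.1119]
tcp_rot: [2.221, 2.221, 0.0]
contact_force: [-0.2, 0.1, -0.5]
gripper_width: 0.0149
grip_force: 59.1
time_s: 11.95
ee_pos: [0.4593, 0.0584, 0.1124]
tcp_rot: [2.22, 2.221, 0.003]
contact_force: [-0.4, 1.2, 0.0]
gripper_width: 0.0145
grip_force: 59.1
11.95 [0.4593 0.0584 0.1124] tx [-0.  1.  0.] ty [1.    0.    0.002] tz [ 0.002  0.    -1.   ] w 0.0145 F [-0.44  1.24  0.03] g 59.119534492492676 j [ 0.13  0.24 -0.27  1.06 -0.    1.7 ]
247 171
```

View pics/s7.png

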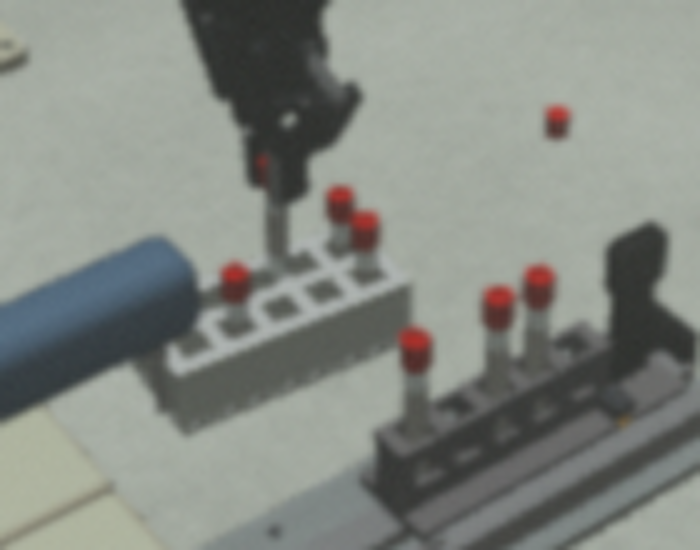

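Tube 2 hangs upright over pocket (+14,0), with its foot at crop (277,270) and the pocket at about (282,303). Tube 1 stands at (235,300). I'm lowering it in stages.

```bash
python3 -m jog '[[[0,0,-0.05,2,0],[0,0,-0.05,4,0],[0,0,-0.05,5.5,0],[0,0,-0.05,5.5,0]]]'; python3 -m jog '[[[0,0,0,0.6,0],[0,0,0,1.0,0],[0,0,0,1.0,0],[0,0,0,1.0,0]]]'; python3 st.py
```

```text
time_s: 12.4
ee_pos: [0.4565, 0.058, 0.0549]
tcp_rot: [-2.22, -2.22, 0.004]
contact_force: [-0.5, -0.7, -0.6]
gripper_width: 0.0151
grip_force: 59.1
time_s: 12.8
ee_pos: [0.458, 0.0581, 0.0467]
tcp_rot: [2.221, 2.221, 0.001]
contact_force: [-0.8, 0.3, 0.2]
gripper_width: 0.0148
grip_force: 59.1
12.8 [0.458  0.0581 0.0467] tx [-0.  1.  0.] ty [1.    0.    0.001] tz [ 0.001  0.    -1.   ] w 0.0148 F [-0.84  0.27  0.23] g 59.09995079040527 j [ 0.13  0.31 -0.36  0.9  -0.    1.7 ]
```

```bash
python3 -m jog '[[[5,0,0,0,0],[5,0,0,0,0],[5,0,0,0,0],[5,0,0,0,0],[5,0,0,-3,0],[5,0,0,-7,0],[5,0,0,-11.3,0],[5,4,4,-11.3,0],[5,7.5,7.5,-11.3,0],[5,11,11,-11.3,0],[5,12.8,14.8,-11.3,0],[5,12.8,14.8,-11.3,0]]]';python3 -m jog '[[[5,0,0,0,0],[5,0,0,0,0],[5,0,0,0,0]]]'; python3 st.py; python3 - <<'E'
from h import *
for n in("top","scene"):
    p,D=viewer.snapshot(n); P=cloud(n,D); cv2.imwrite(f"pics/{n}8.png",p[...,::-1])
    hsv=cv2.cvtColor(p,cv2.COLOR_RGB2HSV)
    red=((hsv[...,0]<10)|(hsv[...,0]>170))&(hsv[...,1]>130)&(hsv[...,2]>60)
    red&=(P[...,0]>.2)&(P[...,0]<.75)&(P[...,1]<.45)&(P[...,1]>-.3)&(P[...,2]<.2)
    k,l,s,c=cv2.connectedComponentsWithStats(red.astype(np.uint8),connectivity=4)
    for i in range(1,k):
        if s[i,4]>5: print(n,c[i].round(1),s[i,4],np.median(P[l==i],0).round(4))
p=cv2.imread("pics/top0.png")[138:162,215:335]; a=cv2.resize(p,None,fx=6.6,fy=6.6,interpolation=cv2.INTER_CUBIC)
q=cv2.imread("pics/scene8.png")[155:250,215:335]; b=cv2.resize(q,(792,420),interpolation=cv2.INTER_CUBIC)
cv2.imwrite("pics/n8.png",np.vstack([a,cv2.resize(b,(a.shape[1],420))])); print(a.shape)
for n in("top","scene"):
    for th in("ball","first_notch"): print(n,th,[(r["uv"],round(r["confidence"],2),at_z(n,r["uv"],.04).round(4)) for r in viewer.landmark_of(n,th)[:2]])
E
```

```text
time_s: 14.0
ee_pos: [0.6094, 0.1893, 0.1552]
tcp_rot: [-2.218, -2.224, 0.001]
contact_force: [-1.3, -0.9, -0.2]
gripper_width: 0.0498
grip_force: 0.0
time_s: 14.3
ee_pos: [0.6049, 0.1853, 0.1603]
tcp_rot: [2.222, 2.22, 0.001]
contact_force: [-0.9, 0.2, -0.3]
gripper_width: 0.0501
grip_force: 0.0
14.3 [0.6049 0.1853 0.1603] tx [0.001 1.    0.   ] ty [ 1.    -0.001  0.   ] tz [ 0.  0. -1.] w 0.0501 F [-0.89  0.18 -0.34] g 0.0 j [ 0.3   0.53  0.3   1.34 -0.    1.87]
top [237.8 160.1] 23 [0.6042 0.1181 0.1374]
top [248.5 160.1] 24 [0.6045 0.0924 0.1381]
top [269.6 160.3] 26 [0.6044 0.0401 0.1378]
top [241.2 218.2] 17 [0.4633 0.1124 0.0855]
top [262.9 221.4] 14 [0.456  0.0567 0.0842]
top [273.5 221.5] 16 [0.4549 0.0302 0.0849]
scene [288.  138.7] 7 [0.381  0.3263 0.0187]
scene [244.5 154.8] 10 [0.4359 0.1166 0.0873]
scene [249.1 159.9] 14 [0.4616 0.1148 0.0872]
scene [231.5 166.5] 12 [0.456  0.0591 0.087 ]
scene [223.3 170.5] 14 [0.4551 0.031  0.0872]
scene [284.5 171.3] 14 [0.6053 0.1196 0.1404]
scene [276.2 175.4] 16 [0.605  0.0938 0.1404]
scene [259.3 183.8] 20 [0.6028 0.0419 0.14  ]
(158, 792, 3)
top ball [([221.5, 151.7], 0.57, array([0.6392, 0.1689, 0.04  ]))]
top first_notch [([276.7, 152.5], 0.79, array([0.6375, 0.0215, 0.04  ]))]
scene ball [([307.1, 200.3], 0.73, array([0.6463, 0.1696, 0.04  ]))]
scene first_notch [([263.0, 221.1], 0.58, array([0.6338, 0.0302, 0.04  ]))]
```

View pics/n8.png

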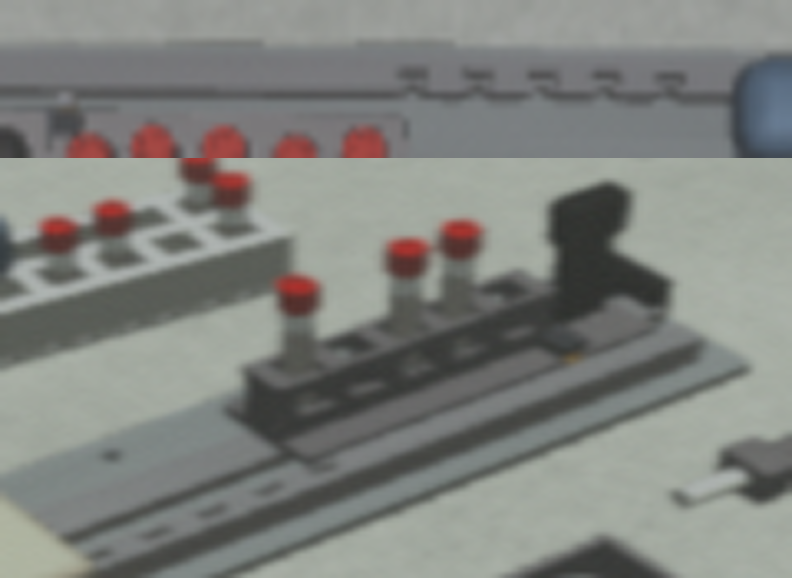

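Both short tubes are in the rack at rack-tube height. In the top strip the ball is at crop (66,95) and the first notch at (412,92), with notches 64.5 px apart, which makes about 139 mm of travel. I'll grip the carriage now.

```bash
python3 -m jog '[[[5,0.05,0.1,2.5,0],[5,0.05,0.1,5,0],[5,0.05,0.1,7.8,0],[5,0.05,0.1,7.8,0],[5,0.05,0.1,7.8,0],[0,0.05,0.1,7.8,0],[0,0.05,0.1,7.8,0],[0,0.05,0.1,7.8,0],[0,0.05,0.1,7.8,0],[0,0.05,0.1,7.8,0],[0,0.05,0.1,7.8,0]]]'; python3 st.py; python3 - <<'E'
from h import *
for n,b,f in(("top",(225,152.4),(277.4,152.3)),("scene",(301.7,200.2),(263.8,224.4))):
    B=at_z(n,b,.04);F=at_z(n,f,.04); print(n,B.round(4),F.round(4),(F-B).round(4))
E
```

```text
time_s: 15.7
ee_pos: [0.6034, 0.187, 0.0835]
tcp_rot: [-2.218, -2.219, 0.004]
contact_force: [-11.7, -0.4, 9.0]
gripper_width: 0.0151
grip_force: 60.4
15.7 [0.6034 0.187  0.0835] tx [-0.     1.     0.001] ty [ 1.     0.    -0.005] tz [-0.005  0.001 -1.   ] w 0.0151 F [-11.75  -0.39   8.99] g 60.44802010059357 j [0.3  0.58 0.18 1.18 0.   1.87]
top [0.6373 0.1595 0.04  ] [0.6381 0.0197 0.04  ] [ 0.0007 -0.1399  0.    ]
scene [0.6373 0.1584 0.04  ] [0.6439 0.0249 0.04  ] [ 0.0066 -0.1335 -0.    ]
```

```bash
python3 -m jog '[[[0,-0.5,-0.25,-0.1,0],[0,-2,-0.25,-0.1,0],[0,-3.5,-0.25,-0.1,0],[0,-5,-0.25,-0.1,0],[0,-6.5,-0.25,-0.1,0],[0,-8,-0.25,-0.1,0],[0,-9.5,-0.25,-0.1,0],[0,-10.8,-0.25,-0.1,0],[0,-11.5,-0.25,-0.1,0],[0,-12,-0.25,-0.1,0],[0,-12,-0.25,-0.1,0],[0,-12,-0.25,-0.1,0]]]'; python3 st.py; python3 - <<'E'
from h import *
for n in("top","scene"):
    p,D=viewer.snapshot(n); cv2.imwrite(f"pics/{n}9.png",p[...,::-1])
    for th in("ball","first_notch"): print(n,th,[(r["uv"],round(r["confidence"],2)) for r in viewer.landmark_of(n,th)[:2]])
q=cv2.imread("pics/scene9.png"); t=cv2.imread("pics/top9.png")
cv2.imwrite("pics/n9.png",np.vstack([cv2.resize(t[136:166,240:340],(800,240),interpolation=cv2.INTER_CUBIC),cv2.resize(q[190:235,225:325],(800,360),interpolation=cv2.INTER_CUBIC)]))
E
```

```text
time_s: 16.9
ee_pos: [0.6026, 0.0659, 0.0835]
tcp_rot: [-2.222, -2.22, 0.003]
contact_force: [-6.0, -1.7, 2.2]
gripper_width: 0.0152
grip_force: 60.1
16.9 [0.6026 0.0659 0.0835] tx [ 0.001  1.    -0.001] ty [ 1.    -0.001 -0.002] tz [-0.002 -0.001 -1.   ] w 0.0152 F [-5.98 -1.71  2.21] g 60.11617720127106 j [ 0.11  0.53  0.09  1.14 -0.    1.68]
top ball []
top first_notch [([278.2, 154.5], 0.63)]
scene ball [([267.7, 216.6], 0.67)]
scene first_notch [([263.4, 222.7], 0.97)]
```

View pics/n9.png

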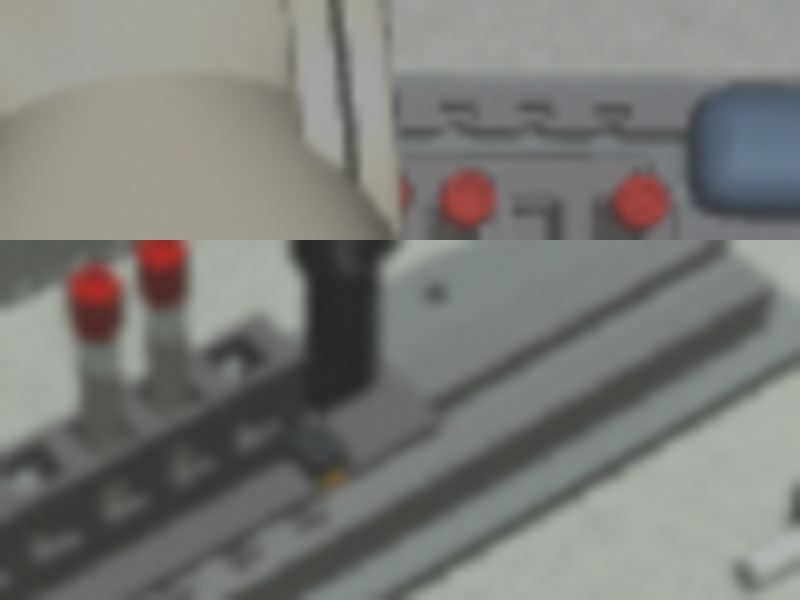

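The orange ball is at crop (333,482). The first notch mark is just ahead at (312,518), followed by (243,555) and (175,590). I'll work out the remaining distance.

```bash
python3 - <<'E'
from h import *
B=at_z("scene",(266.6,220.25),.04)
for c in((312,518),(243,555),(175,590)):
    F=at_z("scene",(225+c[0]/8,190+(c[1]-240)/8),.04); print(F.round(4))
print(B.round(4), "start ball est:", at_z("scene",(301.7,200.2),.04).round(4))
E
python3 -m jog '[[[0,0,0,0,0],[0,0,0,0,0]]]'; python3 st.py
```

```text
[0.6451 0.0246 0.04  ]
[ 0.6442 -0.0019  0.04  ]
[ 0.6428 -0.0272  0.04  ]
[0.6371 0.0392 0.04  ] start ball est: [0.6373 0.1584 0.04  ]
time_s: 17.4
ee_pos: [0.6026, 0.0658, 0.0835]
tcp_rot: [-2.222, -2.22, 0.004]
contact_force: [-5.4, -2.9, 2.6]
gripper_width: 0.0147
grip_force: 60.1
17.4 [0.6026 0.0658 0.0835] tx [ 0.001  1.    -0.001] ty [ 1.    -0.001 -0.002] tz [-0.002 -0.001 -1.   ] w 0.0147 F [-5.44 -2.87  2.65] g 60.13422131538391 j [ 0.11  0.53  0.09  1.14 -0.    1.68]
```

```bash
python3 -m jog '[[[0,-0.2,0,0,0],[0,-0.4,0,0,0],[0,-0.6,0,0,0]]]'; python3 -m jog '[[[0,-0.1,0,0,0],[0,-0.1,0,0,0]]]' | sed -n '2p;4p'; python3 -m jog '[[[0,-0.1,0,0,0],[0,-0.1,0,0,0]]]'| sed -n '2p;4p'; python3 -m jog '[[[0,-0.1,0,0,0],[0,-0.1,0,0,0]]]'| sed -n '2p;4p'
```

```text
time_s: 17.7
ee_pos: [0.6026, 0.0627, 0.0835]
tcp_rot: [-2.217, -2.219, -0.002]
contact_force: [-5.2, 7.0, 3.6]
gripper_width: 0.0152
grip_force: 60.2
ee_pos: [0.6026, 0.0612, 0.0835]
contact_force: [-5.4, 2.7, 2.2]
ee_pos: [0.6026, 0.0602, 0.0835]
contact_force: [-5.7, 3.9, 2.9]
ee_pos: [0.6026, 0.0591, 0.0835]
contact_force: [-5.6, 3.3, 2.6]
```

```bash
python3 -m jog '[[[0,-0.1,0,0,0],[0,-0.1,0,0,0]]]' | sed -n '2p;4p'; python3 -m jog '[[[0,-0.1,0,0,0],[0,-0.1,0,0,0]]]'| sed -n '2p;4p'; python3 -m jog '[[[0,-0.1,0,0,0],[0,-0.1,0,0,0]]]'| sed -n '2p;4p';  python3 -m jog '[[[0,-0.1,0,0,0],[0,-0.1,0,0,0]]]'| sed -n '2p;4p'
```

```text
ee_pos: [0.6025, 0.0581, 0.0835]
contact_force: [-5.3, 3.4, 2.8]
ee_pos: [0.6026, 0.0572, 0.0835]
contact_force: [-5.9, 3.7, 2.4]
ee_pos: [0.6026, 0.0562, 0.0835]
contact_force: [-5.3, 3.3, 2.1]
ee_pos: [0.6026, 0.0551, 0.0835]
contact_force: [-6.0, 3.2, 3.2]
```

```bash
python3 -m jog '[[[0,-0.1,0,0,0],[0,-0.1,0,0,0]]]' | sed -n '2p;4p'; python3 -m jog '[[[0,-0.1,0,0,0],[0,-0.1,0,0,0]]]'| sed -n '2p;4p'; python3 -m jog '[[[0,-0.1,0,0,0],[0,-0.1,0,0,0]]]'| sed -n '2p;4p'
```

```text
ee_pos: [0.6025, 0.0541, 0.0835]
contact_force: [-5.5, 3.4, 2.5]
ee_pos: [0.6026, 0.0532, 0.0835]
contact_force: [-5.3, 4.4, 3.0]
ee_pos: [0.6026, 0.0518, 0.0835]
contact_force: [-6.3, 2.8, 2.0]
```

```bash
python3 -m jog '[[[0,-0.1,0,0,0],[0,-0.1,0,0,0]]]' | sed -n '2p;4p'; python3 -m jog '[[[0,-0.1,0,0,0],[0,-0.1,0,0,0]]]'| sed -n '2p;4p'
```

```text
ee_pos: [0.6025, 0.0504, 0.0835]
contact_force: [-6.0, 2.1, 2.9]
ee_pos: [0.6025, 0.0493, 0.0835]
contact_force: [-5.0, 0.3, 4.1]
```

The drag is falling, so the draw-in has begun. I'm continuing in finer steps.

```bash
python3 -m jog '[[[0,-0.05,0,0,0],[0,-0.05,0,0,0]]]' | sed -n '2p;4p'; python3 -m jog '[[[0,-0.05,0,0,0],[0,-0.05,0,0,0]]]'| sed -n '2p;4p'
```

```text
ee_pos: [0.6025, 0.0485, 0.0835]
contact_force: [-5.9, 1.5, 3.0]
ee_pos: [0.6025, 0.0478, 0.0835]
contact_force: [-4.6, 0.2, 3.1]
```

```bash
python3 -m jog '[[[0,-0.05,0,0,0],[0,-0.05,0,0,0]]]' | sed -n '2p;4p'; python3 -m jog '[[[0,-0.05,0,0,0],[0,-0.05,0,0,0]]]'| sed -n '2p;4p'
```

```text
ee_pos: [0.6025, 0.0472, 0.0835]
contact_force: [-5.4, -0.1, 2.6]
ee_pos: [0.6025, 0.0467, 0.0835]
contact_force: [-5.7, -0.2, 2.4]
```

```bash
python3 -m jog '[[[0,-0.05,0,0,0],[0,-0.05,0,0,0]]]' | sed -n '2p;4p'
```

```text
ee_pos: [0.6025, 0.0462, 0.0835]
contact_force: [-5.7, 0.9, 3.0]
```

```bash
python3 -m jog '[[[0,-0.05,0,0,0],[0,-0.05,0,0,0]]]' | sed -n '2p;4p'
```

```text
ee_pos: [0.6025, 0.0461, 0.0835]
contact_force: [-5.7, 0.8, 2.8]
```

```bash
python3 st.py; python3 - <<'E'
from h import *
p,D=viewer.snapshot("scene"); cv2.imwrite("pics/s10.png",cv2.resize(p[190:235,225:325,::-1],(800,360),interpolation=cv2.INTER_CUBIC))
h=cv2.cvtColor(p,cv2.COLOR_RGB2HSV)
def orange(f):
    h=cv2.cvtColor(f,cv2.COLOR_BGR2HSV).astype(float); s=h[...,1]*((h[...,0]>12)&(h[...,0]<28)&(h[...,1]>70)); s[:195]=0; s[235:]=0; s[:,:240]=0; s[:,320:]=0
    v,u=np.nonzero(s); w=s[v,u]; return ((u*w).sum()/w.sum(),(v*w).sum()/w.sum(),len(u)) if len(u) else None
for f in(cv2.imread("pics/scene8.png"),cv2.imread("pics/scene9.png"),p[...,::-1].copy()):
    o=orange(f); print(o, at_z("scene",o[:2],.04).round(4) if o else "")
E
```

```text
21.3 [0.6025 0.0461 0.0835] tx [0.    1.    0.001] ty [ 1.    -0.    -0.002] tz [-0.002  0.001 -1.   ] w 0.0147 F [-5.69  0.77  2.77] g 60.16900420188904 j [0.08 0.52 0.09 1.14 0.   1.65]
(np.float64(301.0), np.float64(199.52201257861634), 2) [0.6342 0.1586 0.04  ]
(np.float64(265.87330316742083), np.float64(219.37782805429865), 5) [0.6336 0.0396 0.04  ]
(np.float64(259.86411149825784), np.float64(223.1219512195122), 6) [0.6344 0.0196 0.04  ]
```

```bash
python3 -m jog '[[[0,-0.05,0,0,0],[0,-0.05,0,0,0]]]' | sed -n '2p;4p'
```

```text
ee_pos: [0.6025, 0.046, 0.0834]
contact_force: [-5.4, 2.0, 2.9]
```

```bash
python3 -m jog '[[[0,-0.05,0,0,0],[0,-0.05,0,0,0]]]' | sed -n '2p;4p'
```

```text
ee_pos: [0.6025, 0.0459, 0.0835]
contact_force: [-5.5, 3.8, 2.6]
```

The ball has seated. The command advanced 1 mm, the carriage stayed at y = 0.046, and the force climbed. I'll ease the push off slightly, confirm it rests, and check the tubes.

```bash
python3 -m jog '[[[0,0.08,0,0,0],[0,0.08,0,0,0],[0,0.08,0,0,0],[0,0.08,0,0,0]]]'; python3 - <<'E'
from h import *
n="scene"; p,D=viewer.snapshot(n); P=cloud(n,D)
hsv=cv2.cvtColor(p,cv2.COLOR_RGB2HSV)
red=((hsv[...,0]<10)|(hsv[...,0]>170))&(hsv[...,1]>130)&(hsv[...,2]>60)
red&=(P[...,0]>.2)&(P[...,0]<.75)&(P[...,1]<.45)&(P[...,1]>-.3)&(P[...,2]<.2)
k,l,s,c=cv2.connectedComponentsWithStats(red.astype(np.uint8),connectivity=4)
for i in range(1,k):
    if s[i,4]>5: print(c[i].round(1),s[i,4],np.median(P[l==i],0).round(4))
E
```

```text
time_s: 22.15
ee_pos: [0.6025, 0.0459, 0.0835]
tcp_rot: [-2.22, -2.219, 0.001]
contact_force: [-6.1, -0.1, 2.9]
gripper_width: 0.0145
grip_force: 60.1
[287.9 138.9] 8 [0.3846 0.327  0.0196]
[231.5 166.8] 13 [0.4568 0.0579 0.0871]
[223.4 170.6] 15 [0.4572 0.0311 0.0878]
[238.1 195.5] 30 [ 0.6047 -0.0219  0.1392]
[228.9 199.7] 26 [ 0.604  -0.0475  0.1404]
[210.2 209.2] 24 [ 0.6042 -0.0987  0.1405]
```

```bash
python3 -c "
from cell import robot
print(robot.job_done())"
```

```text
the job is handed in; nothing more can be done
None
```

I handed the job in at about 22 s on the robot's clock: both short tubes stand in the hand rack, and the carriage is gripped (60 N) and seated in the first notch with the three long tubes upright. The hand-in gave no verdict, so this rests on my own force and camera readings.

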